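# Lock the tilt arm of a tablet stand with its pin

## Task

Lock the tilt arm of the tablet stand: put the red-knobbed locking pin into the hole on top of the grey housing, swing the arm gently away from the robot's side until the hidden cross-hole in the shaft lines up and catches the pin, and push the pin fully home so that its knob sits on the housing. Feel your way and never force the arm against the pin; leave the blue-knobbed short pin in its block, and leave the mug and the mouse where they are.

Things in the scene. Friction and masses are not known exactly. Their poses are not given: they have to be found in the camera images.
- bracket: tablet-stand bracket, fixed to the desk: white base plate 160 (x) x 110 (y) x 12 mm, on its middle a closed grey housing 56 x 56 mm, flat top 114 mm above the desk. Origin: centre of the base's underside. A level shaft runs along its y axis, 60 mm above the desk, under the middle of the housing. Its +x side is the one away from the robot
- tilt: the tilt arm with its shaft. Origin: on the shaft's axis, in the middle of the housing; z points up along the arm. Inside the housing the shaft is a hub 40 mm across (its top 80 mm above the desk) with a chamfered 11.5 mm cross-hole through it. The hole's angle to the arm differs each time and cannot be seen: it lines up with the arm somewhere from 15 degrees towards the robot to 25 degrees away
- bar_grip (a point): where to take the arm: on the axis of its black crossbar, 14 mm thick, along the bracket's y from y = -41 to -126 mm, this point at y = -90 mm, 85 mm above the shaft's axis along the arm. It starts leaning 28 to 41 degrees towards the robot (-x), can swing to 43 degrees away (+x) and stays where left: about 1.5 N at the bar moves it. Once the pin has caught, the bar resists
- shaft_axis (a point): fixed point on the shaft's axis, level with bar_grip (y = -90 mm, 60 mm above the desk): the centre of that point's arc of 85 mm radius. With the pin caught, each newton at the bar beyond the 1.5 N loads the pin with about 4 to 5 N; more than 55 N between pin and shaft counts as forced
- guide_mouth (a point): centre of the round guide hole's mouth in the housing's top: 11.2 mm wide, 32 mm deep, vertical, straight above the hub. Hole out of line: the pin stands in the guide, its tip on the hub 34 mm below this point. In line: it drops about 8 mm and catches the shaft, which keeps some 10 degrees of play each way, in line at its middle. The bore is tight from there: push the pin 36 mm farther with 8 to 12 N
- lock_pin: locking pin, loose, 55 to 115 g: steel shank 10 mm thick, 78 mm long, 1 mm chamfered tip; red knob on it 20 mm thick, 36 mm high; 114 mm in all. Origin: the tip; z towards the knob. Starts upright in one of the block's two holes (13 mm wide, floor 20 mm above the desk). Fully home: the knob's underside on the housing's top, the tip 36 mm above the desk
- pin_top (a point): centre of the flat top of the red knob, 114 mm from the pin's tip
- short_pin: a pin of the same make with a blue knob (20 mm diameter, 36 mm high) and a shank only 34 mm long, in the other hole of the block, 70 mm away; too short, leave it there. Origin: its tip
- block: light wooden pin block, fixed to the desk, 70 (x) x 130 (y) x 50 mm high, with two holes 30 mm deep at y = -35 and y = +35 mm. Origin: centre of its underside
- mouse: black computer mouse, 100 (x) x 60 (y) x 34 mm; leave alone. Origin: centre of its underside
- mug: blue mug, 80 mm across (its handle sticks out 30 mm more) and 92 mm high; leave alone. Origin: centre of its underside
Mind the look-alikes: they are no part of the job. Leave any purple look-alike of the bracket alone. Leave any purple look-alike of the lock_pin alone.

How it is judged:
By the outcome, as a careful person would: the job done as asked, in the order asked, and still so for the second after the job is handed in, with the robot touching nothing.
It also fails if it takes over 69 s, if anything falls off the work surface, if the arm or the gripper's body presses on something with over 40 N, if the wrist force passes 120 N, or if a joint passes its speed limit or range.

## Robot

A 6-joint arm with a two-finger parallel gripper is mounted at the origin on the work surface. World frame = base frame: x ahead of the robot, y to its left, z up, the work surface at z = 0. Lengths are in m, angles in rad, forces in N, time in s.
With the tool pointing down it reaches from about 0.25 to 0.775 m from the base axis. Payload 8.9 kg.
Tool frame: the origin (TCP) lies between the finger pads; the fingertips stand 25 mm ahead of it and the grasp point (between the pads) lies 6 mm ahead of it; z points along the fingers, y is the line along which they close (so a half turn about z gives the same grasp; the last joint's range is limited). The gripper opens to 85 mm and grips with 20 to 120 N. Pads are 22 mm wide; open, the fingers measure 114 mm over their backs; the gripper's body (76 mm by 85 mm) begins 54 mm behind the grasp point. The pads swing forward as they close: fully open they stand 13 mm farther back than shut.
Start: joints at [-1.384, 0.291, -0.153, 1.127, 0, 1.431], TCP at [0.168, -0.497, 0.256] pointing down, gripper open.
Joint ranges: [-2.52, 2.52], [-0.91, 1.74], [-1.3, 1.37], [-1.96, 2.02], [-1.52, 1.47], [-3.14, 3.14]. Speed limits (rad/s): [2.22, 2.22, 2.79, 3.14, 3.14, 3.14].

## Interface

Orientations are given as a 3x3 rotation matrix whose columns are the frame's x, y, z axes.
In Python, from rig import * gives the robot as it stands.
- The arm moves only by the tool servo_tool, never from a script. Its argument "targets" is text: rows parted by semicolons, each of 4 numbers parted by spaces: the shift along the tool's x, y, z in cm, then the turn about the tool's z in degrees. In form: tx ty tz roll; .... A call has exactly 10 rows; each row shifts and turns the commanded pose from where the row before left it, along the tool's axes as they then stand; what a row does not reach is not made up. A row lasts 1/12 s, in which the tool goes at most 41.7 mm and 7.16 degrees, less where a joint would pass 70% of its speed; a pose out of reach is approached as far as the arm can. A call is refused whole if a number of a shift passes 4.17 or a number of a turn 7.16, either way. A call with a gripper value outside its range is refused whole. "grip" is the opening, from 0 (shut) to 1 (fully open), set as the call begins (left out, the last holds). The fingers move at their own pace and stop on an object; "newtons" is the grip in N (left out, the last holds). Time passes only in rows, so rows that do not move let the fingers close, or fill a call up. It gives the time, the measured TCP pose, the force, the opening and the grip force at its end, in the units of the state.
- sense(): the state, without advancing time (a new reading comes with each control period).
- grab_frame(name): name is "scene" or "top" or "wrist"; returns the picture (384x512x3 uint8, red, green, blue); there is no depth.
- get_calibration(name): a dict with "mtx" (3x3 intrinsics, pixels), "distortion" ([k1, k2, p1, p2, k3] as OpenCV has them; the pictures are not rectified), "rvec" (rotation vector, rad) and "tvec" (3), from world to camera coordinates, as OpenCV has them; the wrist camera has in their place "T_tool_cam" (4x4, takes a point from camera to tool coordinates, whose origin is the TCP and whose axes are the flange's). Camera axes: x right, y down, z forward; pixel columns grow to the right and rows downward; lengths in m; the calibration is good to about 2 mm. A picture is of the moment at which its call begins: read the wrist's pose just before it. get_calibration takes no time and is no camera call.
- finish_job(): hands the job in; it is judged then, once.
The state is a dict: "t": time; "q": joint angles; "joint_velocities": joint speeds; "joint_efforts": joint torques, N m; "position": TCP position; "orientation": TCP orientation; "wrist_force": force on the tool from outside, world axes, zero at the start; "ft_torque": the same for the moment, N m; "gripper_width": opening from 0.0 (shut) to 1.0 (fully open); "finger_force": force on a finger pad.
Only numpy, scipy, OpenCV 4.12 (cv2) and the standard library are available. Lean on these libraries where they do the work, as an engineer would, in place of code of your own. Each camera call takes 0.05 s, during which the arm holds its last target. There are 200 camera calls.

## Working session

There is one attempt and no reset: what is moved stays moved. The work goes in short steps, Python scripts to look and compute and a tool call to move; the robot and the scene stay as the last step left them, time stands still between calls to the robot, and variables do not carry over. Pictures are saved under pics/ and viewed, at most 10 in all, crops included, and the job is handed in when it is done.

Besides the shell and the picture viewer there is one more tool, called after "Request:" by a JSON object that holds its "fn" and its "kwargs", one argument or row to a line. servo_tool: Moves the arm, as the interface text tells. Its arguments: {"type":"object","properties":{"targets":{"type":"string"},"grip":{"type":"number"},"newtons":{"type":"number"}},"required":["targets"]}

```bash
mkdir -p pics; ls
python3 - <<'E'
from rig import *
import cv2,numpy as np
for n in("scene","top"):
    f=grab_frame(n); cv2.imwrite(f"pics/{n}0.png",cv2.resize(f[:,:,::-1],(800,600),interpolation=cv2.INTER_CUBIC))
    c=get_calibration(n); R=cv2.Rodrigues(np.array(c["rvec"],float))[0]; print(n,c["mtx"],c["distortion"],-R.T@np.array(c["tvec"]).ravel())
print(get_calibration("wrist")); s=sense(); print(s)
E
```

```text
pics
scene [[367.1477002    0.         256.9947382 ]
 [  0.         367.1477002  192.26662991]
 [  0.           0.           1.        ]] [0.02191141 0.         0.         0.         0.        ] [0.90309422 0.49150113 0.81409431]
top [[377.37247075   0.         252.58697707]
 [  0.         377.37247075 191.66938498]
 [  0.           0.           1.        ]] [-0.11017351  0.          0.          0.          0.        ] [ 4.08392617e-01 -1.12644386e-03  1.21390974e+00]
{'mtx': array([[338.75597281,   0.        , 250.5919324 ],
       [  0.        , 338.75597281, 190.76505823],
       [  0.        ,   0.        ,   1.        ]]), 'distortion': array([-0.09526945,  0.        ,  0.        ,  0.        ,  0.        ]), 'T_tool_cam': array([[-1.47121580e-04, -9.60428381e-01, -2.78527024e-01,
         7.05969410e-02],
       [ 9.99999541e-01,  1.22475897e-04, -9.50539148e-04,
         4.91555904e-04],
       [ 9.47037622e-04, -2.78527036e-01,  9.60427922e-01,
        -1.18217879e-01],
       [ 0.00000000e+00,  0.00000000e+00,  0.00000000e+00,
         1.00000000e+00]])}
{'t': 0.1, 'q': array([-1.38431711e+00,  2.91242167e-01, -1.54034098e-01,  1.12669271e+00,
        9.76879056e-06,  1.43149818e+00]), 'joint_velocities': array([ 1.87286249e-03, -1.11213384e-03,  4.61863684e-05, -5.62304716e-04,
       -7.72829349e-04,  8.73988233e-04]), 'joint_efforts': array([ 1.21078425e-03, -5.37976134e+01,  3.31920111e+01,  9.23827087e-03,
       -3.57102854e-04, -5.54875228e-06]), 'position': array([ 0.16796504, -0.49703327,  0.2557865 ]), 'orientation': array([[ 9.47402239e-01,  3.20045237e-01, -2.07809352e-04],
       [ 3.20045258e-01, -9.47401552e-01,  1.15412626e-03],
       [ 1.72493709e-04, -1.15993020e-03, -9.99999312e-01]]), 'wrist_force': array([-0.15056807, -0.32106108,  0.32774609]), 'ft_torque': array([0.00419077, 0.00143935, 0.02862399]), 'finger_force': 0.0, 'gripper_width': 1.0030567974910771}
```

View pics/scene0.png

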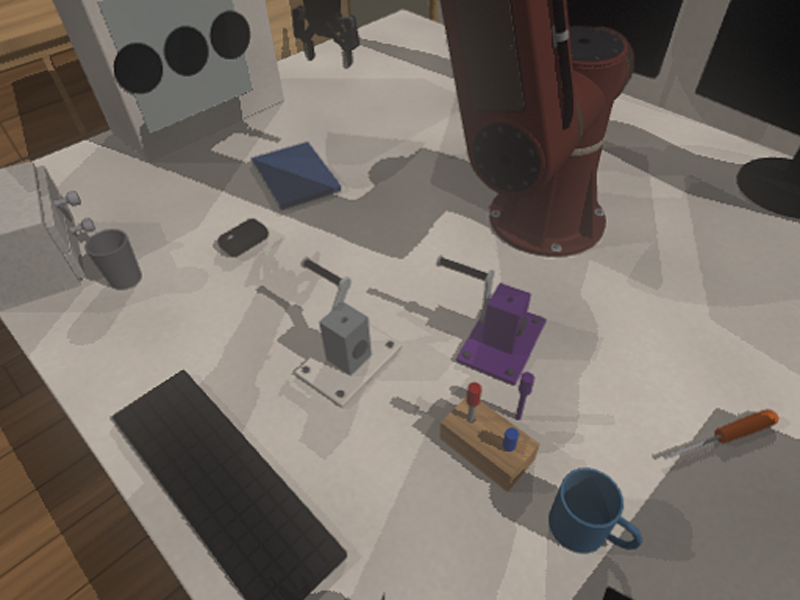

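View pics/top0.png

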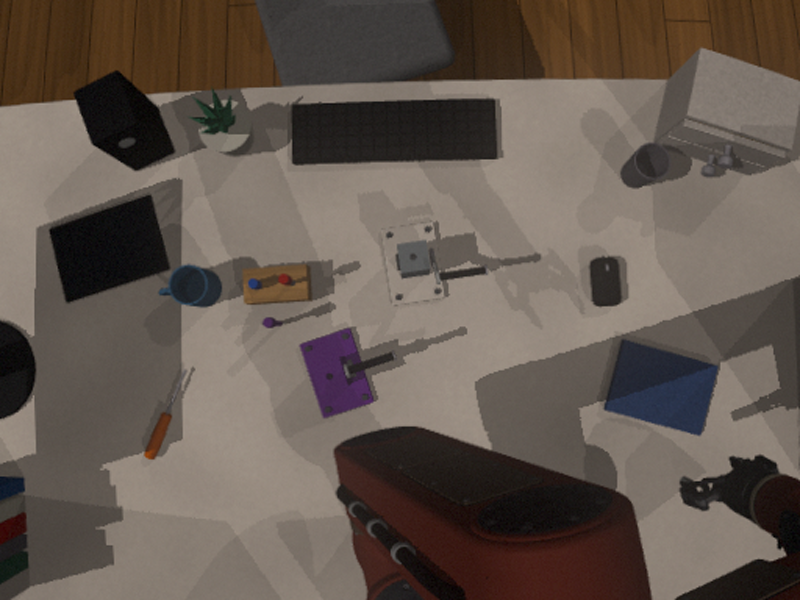

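Look-alikes, in top-view pixels (800 px scale):
- **Pins:** red knob (285,280), blue short pin (255,284), purple pin (268,322).
- **Brackets:** grey/white (413,257), purple (338,372).

I choose the red pin and the grey bracket, and check both in close crops.

Run:
```python
import cv2,numpy as np
from rig import *
t=grab_frame("top")[:,:,::-1];s=grab_frame("scene")[:,:,::-1]
C=lambda im,x,y:cv2.resize(im[y:y+75,x:x+100],(400,300),interpolation=cv2.INTER_CUBIC)
# top: block, bracket ; scene: bracket, pin
a=np.vstack([np.hstack([C(t,140,140),C(t,232,132)]),np.hstack([C(s,265,232),C(s,180,160)])])
cv2.imwrite("pics/crop1.png",a)
```

```text
(no output)
```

View pics/crop1.png

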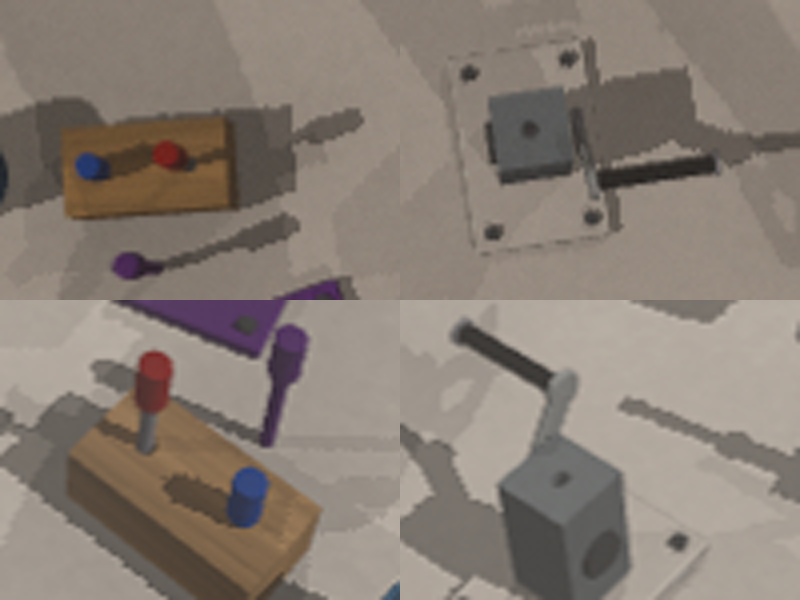

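The crops confirm the red knob has a long shank and sits in the block. Red knob top is at crop (165,154) in top and (156,361) in scene. The grey housing's hole is at (530,128) and (563,479). The bar runs from (600,180) to (716,163) in the top crop.

```bash
cat > h.py <<'E'
import cv2,numpy as np
from rig import *
np.set_printoptions(precision=4,suppress=True)
def cam(n):
    c=get_calibration(n)
    if n=="wrist":
        s=sense();T=np.eye(4);T[:3,:3]=s["orientation"];T[:3,3]=s["position"];T=T@c["T_tool_cam"];return c,T[:3,:3],T[:3,3]
    R=cv2.Rodrigues(np.array(c["rvec"],float))[0];return c,R.T,-R.T@np.array(c["tvec"]).ravel()
def onz(n,uv,z,C=None):
    c,R,o=C or cam(n)
    p=cv2.undistortPoints(np.array(uv,float).reshape(-1,1,2),c["mtx"],c["distortion"])[:,0]
    d=np.c_[p,np.ones(len(p))]@R.T
    return o+d*((z-o[2])/d[:,2])[:,None]
E
python3 - <<'E'
from h import *
def cr(ps,ox,oy,sx,sy): return [((x-sx+.5)/4-.5+ox,(y-sy+.5)/4-.5+oy) for x,y in ps]
print("pin",onz("top",cr([(165,154)],140,140,0,0),.134),onz("scene",cr([(156,361)],265,232,0,300),.134))
print("blue",onz("top",cr([(88,165)],140,140,0,0),.09))
print("hole",onz("top",cr([(530,128)],232,132,400,0),.114),onz("scene",cr([(563,479)],180,160,400,300),.114))
b=onz("top",cr([(470,73),(568,58),(593,216),(494,232)],232,132,400,0),.012);print("plate",b,b.mean(0))
for d in(b[0]-b[3],b[1]-b[2]):print(np.degrees(np.arctan2(d[1],d[0])))
for z in(.12,.13):print("bar",z,onz("top",cr([(600,180),(716,163)],232,132,400,0),z),onz("scene",cr([(560,380),(460,330)],180,160,400,300),z))
for bl in [onz("top",cr([(64,130),(230,117),(236,207),(70,217)],140,140,0,0),.05)]:print(bl)
print(onz("top",cr([(128,265)],140,140,0,0),.114))
E
```

```text
pin [[0.5188 0.2287 0.134 ]] [[0.5202 0.228  0.134 ]]
blue [[0.5165 0.2972 0.09  ]]
hole [[ 0.5574 -0.0135  0.114 ]] [[ 0.5591 -0.011   0.114 ]]
plate [[ 0.6171  0.0325  0.012 ]
 [ 0.6272 -0.0466  0.012 ]
 [ 0.4993 -0.0632  0.012 ]
 [ 0.4884  0.0161  0.012 ]] [ 0.558  -0.0153  0.012 ]
7.265475008516
7.382320819104552
bar 0.12 [[ 0.5173 -0.0634  0.12  ]
 [ 0.5277 -0.1482  0.12  ]] [[ 0.5071 -0.0738  0.12  ]
 [ 0.524  -0.1594  0.12  ]]
bar 0.13 [[ 0.5163 -0.0628  0.13  ]
 [ 0.5267 -0.1469  0.13  ]] [[ 0.5128 -0.0656  0.13  ]
 [ 0.5294 -0.15    0.13  ]]
[[0.5484 0.3269 0.05  ]
 [0.5551 0.1951 0.05  ]
 [0.4846 0.1912 0.05  ]
 [0.4799 0.3225 0.05  ]]
[[0.4395 0.2614 0.114 ]]
```

Request:
{"fn": "servo_tool", "kwargs": {
  "targets": "2.8 -2.87 0 0;2.8 -2.87 0 0;2.8 -2.87 0 0;2.8 -2.87 0 0;2.8 -2.87 0 0;2.8 -2.87 0 0;2.8 -2.87 0 0;2.8 -2.87 0 0;2.8 -2.87 0 0;2.8 -2.87 0 0",
  "grip": 1
}}

```text
t: 1.03
position: [0.3417, -0.134, 0.2565]
orientation: [[0.948, 0.32, 0.001], [0.32, -0.948, -0.0], [0.0, 0.001, -1.0]]
wrist_force: [1.0, -0.5, -0.5]
gripper_width: 1.002
finger_force: 0.0
```

Request:
{"fn": "servo_tool", "kwargs": {
  "targets": "2.8 -2.87 0 0;2.8 -2.87 0 0;2.8 -2.87 0 0;2.8 -2.87 0 0;2.8 -2.87 0 0;2.8 -2.87 0 0;2.8 -2.87 0 0;2.8 -2.87 0 0;0 0 0 -7;0 0 0 -7"
}}

```text
t: 1.87
position: [0.4805, 0.1555, 0.2557]
orientation: [[0.837, 0.547, -0.001], [0.547, -0.837, -0.0], [-0.001, -0.0, -1.0]]
wrist_force: [-0.1, -1.0, -0.4]
gripper_width: 0.998
finger_force: 0.0
```

Request:
{"fn": "servo_tool", "kwargs": {
  "targets": "0 0 0 -7.1;0 0 0 -7.1;0 0 0 -7.1;0 0 0 -7.1;0 0 0 -7.1;0 0 0 -7.1;0 0 0 -7.1;0 0 0 -7.1;0 0 0 -7.1;0 0 0 0"
}}

```text
t: 2.7
position: [0.4801, 0.1533, 0.2562]
orientation: [[-0.12, 0.993, -0.0], [0.993, 0.12, -0.0], [-0.0, -0.0, -1.0]]
wrist_force: [-0.4, 0.1, 0.3]
gripper_width: 0.995
finger_force: 0.0
```

Run:
```python
from h import *
C=cam("wrist"); f=grab_frame("wrist"); cv2.imwrite("pics/w1.png",f[:,:,::-1])
```

```text
(no output)
```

View pics/w1.png

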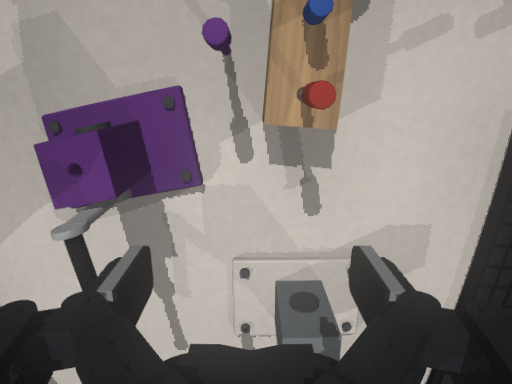

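The wrist view shows the red knob's top centred near (321,94), with blue at (318,9) and purple at (216,34).

Run:
```python
from h import *
s=sense()
p=onz("wrist",[(321,94)],.134)[0];print(p)
R=s["orientation"];print("to pin, tool cm",100*R.T@(p-s["position"]))
for z in (.012,):
  b=onz("wrist",[(245,273),(245,328),(346,326)],z);print(b)
```

```text
[0.5204 0.2286 0.134 ]
to pin, tool cm [ 7.025   4.8512 12.2167]
[[ 0.4886  0.0158  0.012 ]
 [ 0.4972 -0.0641  0.012 ]
 [ 0.6268 -0.048   0.012 ]]
```

Request:
{"fn": "servo_tool", "kwargs": {
  "targets": "2.35 1.6 0 0;2.35 1.6 0 0;2.35 1.6 0 0;0 0 1.5 0;0 0 2 0;0 0 2 0;0 0 2 0;0 0 2 0;0 0 2 0;0 0 1.5 0"
}}

```text
t: 3.58
position: [0.5191, 0.2287, 0.1246]
orientation: [[-0.109, 0.994, -0.002], [0.994, 0.109, -0.0], [-0.0, -0.002, -1.0]]
wrist_force: [-0.7, -0.5, -0.7]
gripper_width: 0.997
finger_force: 0.0
```

Request:
{"fn": "servo_tool", "kwargs": {
  "targets": "0 0 0 0;0 0 0 0;0 0 0 0;0 0 0 0;0 0 0 0;0 0 0 0;0 0 0 0;0 0 0 0;0 0 0 0;0 0 0 0",
  "grip": 0,
  "newtons": 45
}}

```text
t: 4.42
position: [0.5205, 0.2291, 0.1274]
orientation: [[-0.114, 0.993, 0.002], [0.993, 0.114, 0.001], [0.0, 0.002, -1.0]]
wrist_force: [-0.9, 0.0, 6.7]
gripper_width: 0.218
finger_force: 43.8
```

Request:
{"fn": "servo_tool", "kwargs": {
  "targets": "0 0 -0.5 0;0 0 -1.5 0;0 0 -2.0 0;0 0 -2 0;0 0 -2 0;0 0 -2 0;0 0 -2 0;0 0 -1 0;-1.5 0 0 0;-3 0 0 0"
}}

```text
t: 5.25
position: [0.525, 0.1859, 0.2569]
orientation: [[-0.117, 0.993, 0.001], [0.993, 0.117, 0.001], [0.001, 0.001, -1.0]]
wrist_force: [0.1, -0.7, -1.2]
gripper_width: 0.218
finger_force: 44.4
```

Request:
{"fn": "servo_tool", "kwargs": {
  "targets": "-3.8 0 0 0;-3.8 0 0 0;-3.8 0 0 0;-3.8 0 0 0;-3.8 0 0 0;-3.8 0 0 0;-2.2 0.2 0 0;-1.2 0 0 0;0 0 0 0;0 0 0 0"
}}

```text
t: 6.08
position: [0.5566, -0.0757, 0.2559]
orientation: [[-0.113, 0.994, -0.001], [0.994, 0.113, 0.001], [0.001, -0.001, -1.0]]
wrist_force: [-1.2, -0.1, -1.4]
gripper_width: 0.22
finger_force: 44.4
```

Run:
```python
from h import *
s=sense(); f=grab_frame("wrist"); f2=grab_frame("scene")
print(s["position"],s["orientation"],s["wrist_force"],s["gripper_width"])
u=cv2.projectPoints  # expected hole pixel
c,R,o=cam("wrist"); rv=cv2.Rodrigues(R.T)[0]
px=cv2.projectPoints(np.array([[.558,-.0135,.114]]),rv,-R.T@o,c["mtx"],c["distortion"])[0].ravel();print(px)
a=f[:,:,::-1]; x,y=int(px[0]),int(px[1]); x0,y0=max(0,x-50),max(0,y-50);print(x0,y0)
cr=cv2.resize(a[y0:y0+100,x0:x0+100],(400,400),interpolation=cv2.INTER_CUBIC)
b=f2[120:220,170:270,::-1]
cv2.imwrite("pics/w2.png",np.hstack([cr,cv2.resize(b,(400,400),interpolation=cv2.INTER_CUBIC)]))
```

```text
[ 0.5566 -0.0757  0.2559] [[-0.1134  0.9935 -0.0008]
 [ 0.9935  0.1134  0.0007]
 [ 0.0008 -0.0007 -1.    ]] [-1.1678 -0.1052 -1.3548] 0.22017698232168617
[262.0032 106.9703]
212 56
```

View pics/w2.png

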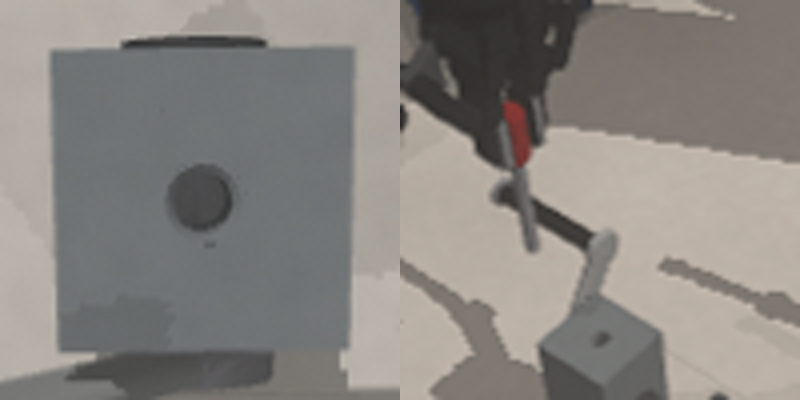

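Guide mouth is at crop (200,197), i.e. pixel (261.6,104.9). The scene half shows the pin held, with its tip at (532,250), so I'll check for tilt.

Run:
```python
from h import *
s=sense();P=s["position"]
h=onz("wrist",[(261.6,104.9)],.114)[0];print("hole",h)
print("to hole cm tool",100*s["orientation"].T@(h-P))
c=get_calibration("scene")
tip=P-[0,0,.1074]
q=cv2.projectPoints(np.array([tip,tip+[0,0,.078],tip+[0,0,.1]]),np.array(c["rvec"],float),np.array(c["tvec"],float),c["mtx"],c["distortion"])[0][:,0]
print(q,"crop4:",(q-[170,120]+.5)*4-.5+[400,0])
# image-based tip at height z in scene
print(onz("scene",[(202.6,182.1)],tip[2]))
```

```text
hole [ 0.5575 -0.012   0.114 ]
to hole cm tool [ 6.1994  0.8175 14.2212]
[[203.4273 181.5019]
 [199.2025 158.6367]
 [197.9056 151.6274]] crop4: [[535.2092 247.5074]
 [518.31   156.0468]
 [513.1222 128.0095]]
[[ 0.5594 -0.0745  0.1488]]
```

Request:
{"fn": "servo_tool", "kwargs": {
  "targets": "1.5 0.2 0 0;2 0.25 0 0;1.75 0.2 0 0;1 0.13 0 0;0 0 0 0;0 0 1 0;0 0 1 0;0 0 0.7 0;0 0 0 0;0 0 0 0"
}}

```text
t: 7.02
position: [0.557, -0.0134, 0.2284]
orientation: [[-0.114, 0.994, -0.002], [0.994, 0.114, 0.0], [0.0, -0.002, -1.0]]
wrist_force: [-0.2, 0.6, -1.1]
gripper_width: 0.217
finger_force: 44.4
```

Run:
```python
from h import *
s=sense(); print(s["position"],s["wrist_force"]); f2=grab_frame("scene");t=grab_frame("wrist")
b=f2[160:235,185:260,::-1]
cv2.imwrite("pics/s3.png",cv2.resize(b,(600,600),interpolation=cv2.INTER_CUBIC))
```

```text
[ 0.557  -0.0134  0.2284] [-0.2277  0.6329 -1.1016]
```

View pics/s3.png

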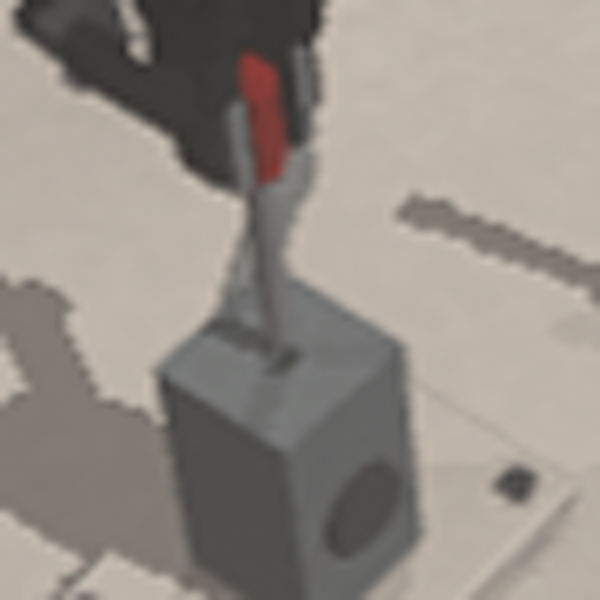

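Tip is about at (277,348), 7 mm above the top, next to the mouth at (286,359). I nudge it towards the wrist estimate and feel downwards.

Request:
{"fn": "servo_tool", "kwargs": {
  "targets": "0.1 0.0 0 0;0 0 0.2 0;0 0 0.2 0;0 0 0.2 0;0 0 0.1 0;0 0 0.1 0;0 0 0.1 0;0 0 0.1 0;0 0 0 0;0 0 0 0"
}}

```text
t: 7.95
position: [0.5576, -0.0121, 0.2193]
orientation: [[-0.114, 0.993, 0.0], [0.993, 0.114, -0.0], [-0.0, 0.0, -1.0]]
wrist_force: [1.1, -1.9, -1.9]
gripper_width: 0.221
finger_force: 44.3
```

Request:
{"fn": "servo_tool", "kwargs": {
  "targets": "0 0 0.1 0;0 0 0.1 0;0 0 0.1 0;0 0 0.1 0;0 0 0.1 0;0 0 0.1 0;0 0 0 0;0 0 0 0;0 0 0 0;0 0 0 0"
}}

```text
t: 8.78
position: [0.5574, -0.0119, 0.2132]
orientation: [[-0.114, 0.993, -0.0], [0.993, 0.114, -0.0], [-0.0, -0.0, -1.0]]
wrist_force: [2.0, -2.4, -2.9]
gripper_width: 0.219
finger_force: 44.2
```

In the guide. I comply a little and keep lowering.

Request:
{"fn": "servo_tool", "kwargs": {
  "targets": "-0.04 0.03 0 0;0 0 0.2 0;0 0 0.2 0;0 0 0.3 0;0 0 0.3 0;0 0 0.3 0;0 0 0.3 0;0 0 0.2 0;0 0 0.2 0;0 0 0.1 0"
}}

```text
t: 9.62
position: [0.5577, -0.0123, 0.192]
orientation: [[-0.114, 0.993, -0.0], [0.993, 0.114, -0.0], [-0.0, -0.0, -1.0]]
wrist_force: [1.3, -2.3, 1.1]
gripper_width: 0.222
finger_force: 44.5
```

Request:
{"fn": "servo_tool", "kwargs": {
  "targets": "0 0 0.1 0;0 0 0.1 0;0 0 0.1 0;0 0 0.05 0;0 0 0 0;0 0 0 0;0 0 0 0;0 0 0 0;0 0 0 0;0 0 0 0"
}}

```text
t: 10.45
position: [0.5577, -0.0123, 0.1887]
orientation: [[-0.114, 0.993, -0.0], [0.993, 0.114, 0.0], [0.0, -0.0, -1.0]]
wrist_force: [2.7, -2.6, -2.4]
gripper_width: 0.221
finger_force: 44.4
```

Request:
{"fn": "servo_tool", "kwargs": {
  "targets": "0 0 0 0;0 0 0 0;0 0 0 0;0 0 0 0;0 0 0 0;0 0 0 0;0 0 0 0;0 0 0 0;0 0 0 0;0 0 0 0",
  "grip": 0.5
}}

```text
t: 11.28
position: [0.5577, -0.0122, 0.1888]
orientation: [[-0.114, 0.993, 0.0], [0.993, 0.114, -0.0], [-0.0, 0.0, -1.0]]
wrist_force: [0.2, 0.0, -0.5]
gripper_width: 0.499
finger_force: 0.0
```

Request:
{"fn": "servo_tool", "kwargs": {
  "targets": "0 0 -0.5 0;0 0 -1 0;0 0 -1.5 0;0 0 -1.5 0;0 0 -1 0;-2 -1 0 0;-2.5 -1.3 0 0;-2.5 -1.3 0 0;-2 -1.1 0 0;0 0 0 0"
}}

```text
t: 12.12
position: [0.5203, -0.1101, 0.2445]
orientation: [[-0.111, 0.994, 0.0], [0.994, 0.111, -0.001], [-0.001, -0.0, -1.0]]
wrist_force: [1.0, -0.6, -0.3]
gripper_width: 0.502
finger_force: 0.0
```

Run:
```python
from h import *
s=sense(); print(s["position"],s["wrist_force"]); w=grab_frame("wrist");f2=grab_frame("scene")
b=cv2.resize(f2[120:232,175:287,::-1],(384,384),interpolation=cv2.INTER_CUBIC)
cv2.imwrite("pics/w4.png",cv2.resize(np.hstack([w[:,:,::-1],b]),(800,343),interpolation=cv2.INTER_AREA))
```

```text
[ 0.5203 -0.1101  0.2445] [ 1.0086 -0.5516 -0.3404]
```

View pics/w4.png

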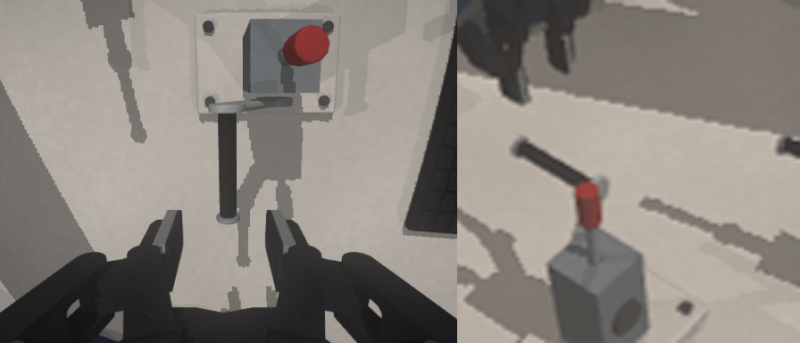

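The pin stands upright in the guide. The bar runs from (227,112) to (229,217) in the wrist half, and the fingers straddle its line.

Run:
```python
from h import *
s=sense();R=s["orientation"];P=s["position"]
h=np.array([.5577,-.0123,0])
yaw=np.radians(7.2);bx=np.array([np.cos(yaw),np.sin(yaw),0]);by=np.array([-np.sin(yaw),np.cos(yaw),0])
for z in(.124,.128,.132):
  e=onz("wrist",[(254,127),(255.5,242)],z)
  for p in e:
    d=p-h; print(z,"bracket xy",d@bx,d@by,"lean",np.degrees(np.arcsin(d@bx/.085)),"z then",.06+np.sqrt(.085**2-(d@bx)**2))
  d=(h+by*-.09+bx*(e.mean(0)-h).dot(bx)); d[2]=z; print(" tool cm",100*R.T@(d-P))
# red blob template for pin height in scene
f=grab_frame("scene").astype(int);m=(f[:,:,0]>110)&(f[:,:,1]<70)&(f[:,:,2]<70);m[:150]=0
v,u=np.nonzero(m[:, 180:260]);print(len(u),u.mean()+180,v.mean(),v.min(),v.max())
```

```text
0.124 bracket xy -0.04498714908551493 -0.04248882438193724 lean -31.95550863072101 z then 0.1321190433738389
0.124 bracket xy -0.044727681205719065 -0.12979516427834314 lean -31.749601827599413 z then 0.13228024995778284
 tool cm [ 0.0057  0.3044 12.0423]
0.128 bracket xy -0.045023555220378084 -0.04210870459791555 lean -31.984436447718036 z then 0.1320963208167904
0.128 bracket xy -0.04476843660575908 -0.12795159389638874 lean -31.78191383623778 z then 0.13225501424729036
 tool cm [ 0.0056  0.3008 11.6423]
0.132 bracket xy -0.045059961355241235 -0.04172858481389386 lean -32.013373388444414 z then 0.13207357270639614
0.132 bracket xy -0.044809192005799095 -0.12610802351443431 lean -31.814237139221902 z then 0.1322297467238217
 tool cm [ 0.0055  0.2972 11.2423]
62 218.06451612903226 185.4516129032258 180 193
```

Request:
{"fn": "servo_tool", "kwargs": {
  "targets": "0 0.3 1 0;0 0 1.5 0;0 0 1.5 0;0 0 1.5 0;0 0 1.5 0;0 0 1.5 0;0 0 1 0;0 0 0.8 0;0 0 0 0;0 0 0 0"
}}

```text
t: 13.1
position: [0.5244, -0.1063, 0.1407]
orientation: [[-0.115, 0.993, -0.0], [0.993, 0.115, 0.0], [0.0, -0.0, -1.0]]
wrist_force: [-1.1, 0.2, 0.2]
gripper_width: 0.502
finger_force: 0.0
```

Request:
{"fn": "servo_tool", "kwargs": {
  "targets": "0 0 0 0;0 0 0 0;0 0 0 0;0 0 0 0;0 0 0 0;0 0 0 0;0 0 0 0;0 0 0 0;0 0 0 0;0 0 0 0",
  "grip": 0.23,
  "newtons": 20
}}

```text
t: 13.93
position: [0.5243, -0.1067, 0.1408]
orientation: [[-0.114, 0.993, -0.0], [0.993, 0.114, 0.0], [0.0, -0.0, -1.0]]
wrist_force: [-0.4, -0.8, 0.8]
gripper_width: 0.23
finger_force: 0.0
```

Request:
{"fn": "servo_tool", "kwargs": {
  "targets": "0 0.1 0 0;0 0.1 0 0;0 0.1 0 0;0 0.1 0 0;0 0.1 -0.05 0;0 0.1 -0.05 0;0 0.1 -0.05 0;0 0.1 -0.05 0;0 0 0 0;0 0 0 0"
}}

```text
t: 14.77
position: [0.5325, -0.1057, 0.1429]
orientation: [[-0.114, 0.993, 0.001], [0.993, 0.114, 0.0], [0.0, 0.001, -1.0]]
wrist_force: [-2.1, -0.9, 1.6]
gripper_width: 0.231
finger_force: 1.1
```

```bash
cat > chk.py <<'E'
from h import *
s=sense();P=s["position"];h=np.array([.5577,-.0123,0]);yaw=np.radians(7.2)
bx=np.array([np.cos(yaw),np.sin(yaw),0]);by=np.array([-bx[1],bx[0],0])
f=grab_frame("scene").astype(int);m=(f[:,:,0]>110)&(f[:,:,1]<70)&(f[:,:,2]<70);m[:150]=0
v,u=np.nonzero(m[:,180:260]);print("red",len(u),u.mean()+180,v.mean(),v.min(),v.max())
x=(P-h)@bx;print("t",s["t"],"bx mm",x*1e3,"by",(P-h)@by*1e3,"z",P[2],"Fx",s["wrist_force"]@bx,"F",s["wrist_force"],"w mm",85*s["gripper_width"],"ang(finger centre)",np.degrees(np.arcsin(x/.085)))
E
python3 chk.py
```

```text
red 68 218.54411764705884 184.9264705882353 179 193
t 14.7667 bx mm -36.664077328061595 by -89.5522003114276 z 0.14287195606521805 Fx -2.2149548755975026 F [-2.1208 -0.8849  1.5518] w mm 19.592745069363254 ang(finger centre) -25.55276249463449
```

Request:
{"fn": "servo_tool", "kwargs": {
  "targets": "0 0.1 -0.05 0;0 0.1 -0.05 0;0 0.1 -0.05 0;0 0.1 -0.05 0;0 0.1 -0.04 0;0 0.1 -0.04 0;0 0.1 -0.04 0;0 0.1 -0.04 0;0 0 0 0;0 0 0 0"
}}

```text
t: 15.65
position: [0.5405, -0.1049, 0.1464]
orientation: [[-0.114, 0.993, 0.001], [0.993, 0.114, 0.0], [-0.0, 0.001, -1.0]]
wrist_force: [-2.1, -0.0, 0.6]
gripper_width: 0.231
finger_force: 0.7
```

```bash
python3 chk.py
```

```text
red 62 218.75806451612902 184.9516129032258 179 193
t 15.65 bx mm -28.656484379063603 by -89.68548740141821 z 0.14642167466128744 Fx -2.071254848421025 F [-2.0815 -0.0494  0.583 ] w mm 19.597670007288087 ang(finger centre) -19.702425316513683
```

Request:
{"fn": "servo_tool", "kwargs": {
  "targets": "0 0.1 -0.04 0;0 0.1 -0.04 0;0 0.1 -0.03 0;0 0.1 -0.03 0;0 0.1 -0.03 0;0 0.1 -0.03 0;0 0.1 -0.02 0;0 0.1 -0.02 0;0 0 0 0;0 0 0 0"
}}

```text
t: 16.53
position: [0.5484, -0.1039, 0.1488]
orientation: [[-0.114, 0.993, 0.001], [0.993, 0.114, 0.0], [0.0, 0.001, -1.0]]
wrist_force: [-0.8, -1.1, 0.7]
gripper_width: 0.23
finger_force: 0.5
```

```bash
python3 chk.py
```

```text
red 64 218.734375 185.046875 179 193
t 16.5333 bx mm -20.674199310301315 by -89.74192988071293 z 0.14883730459562733 Fx -0.905541670356194 F [-0.7798 -1.0525  0.7081] w mm 19.526652271431406 ang(finger centre) -14.077012620262295
```

Bar is at about -16°, and the pin has not dropped yet.

Request:
{"fn": "servo_tool", "kwargs": {
  "targets": "0 0.1 -0.03 0;0 0.1 -0.02 0;0 0.1 -0.02 0;0 0.1 -0.02 0;0 0.1 -0.02 0;0 0.1 -0.02 0;0 0.1 -0.01 0;0 0.1 -0.01 0;0 0 0 0;0 0 0 0"
}}

```text
t: 17.42
position: [0.5564, -0.103, 0.1503]
orientation: [[-0.114, 0.993, 0.0], [0.993, 0.114, 0.0], [-0.0, 0.0, -1.0]]
wrist_force: [-1.3, -0.1, -0.2]
gripper_width: 0.235
finger_force: 0.4
```

```bash
python3 chk.py
```

```text
red 63 218.74603174603175 185.03174603174602 179 193
t 17.4167 bx mm -12.690220031297672 by -89.8552993266199 z 0.1503240633951619 Fx -1.306041813949755 F [-1.308  -0.0664 -0.237 ] w mm 19.938941585351028 ang(finger centre) -8.586171867135677
```

Request:
{"fn": "servo_tool", "kwargs": {
  "targets": "0 0.1 -0.02 0;0 0.1 -0.02 0;0 0.1 -0.02 0;0 0.1 -0.01 0;0 0.1 -0.01 0;0 0.1 -0.01 0;0 0.1 -0.01 0;0 0.1 0 0;0 0 0 0;0 0 0 0"
}}

```text
t: 18.3
position: [0.5643, -0.1021, 0.1513]
orientation: [[-0.114, 0.993, 0.0], [0.993, 0.114, 0.0], [-0.0, 0.0, -1.0]]
wrist_force: [-0.3, -0.4, 0.9]
gripper_width: 0.227
finger_force: 0.3
```

```bash
python3 chk.py
```

```text
red 63 218.74603174603175 185.0 179 193
t 18.3 bx mm -4.727670388932145 by -89.94618626971226 z 0.15129626372895014 Fx -0.3231328409750795 F [-0.2759 -0.394   0.9156] w mm 19.308335191169522 ang(finger centre) -3.188416658588871
```

Request:
{"fn": "servo_tool", "kwargs": {
  "targets": "0 0.1 -0.01 0;0 0.1 -0.01 0;0 0.1 -0.01 0;0 0.1 0 0;0 0.1 0 0;0 0.1 0 0;0 0.1 0 0;0 0.1 0 0;0 0 0 0;0 0 0 0"
}}

```text
t: 19.18
position: [0.5722, -0.1012, 0.1516]
orientation: [[-0.114, 0.993, 0.0], [0.993, 0.114, 0.0], [0.0, 0.0, -1.0]]
wrist_force: [-0.4, -0.3, 0.1]
gripper_width: 0.231
finger_force: 0.2
```

```bash
python3 chk.py
```

```text
red 65 218.72307692307692 185.12307692307692 179 193
t 19.1833 bx mm 3.273750050825629 by -90.00796783002376 z 0.1516154619077638 Fx -0.3912370416788159 F [-0.3514 -0.3396  0.1473] w mm 19.653002874897226 ang(finger centre) 2.2072760658609942
```

Request:
{"fn": "servo_tool", "kwargs": {
  "targets": "0 0.1 0 0;0 0.1 0 0;0 0.1 0 0;0 0.1 0.01 0;0 0.1 0.01 0;0 0.1 0.01 0;0 0.1 0.01 0;0 0.1 0.01 0;0 0 0 0;0 0 0 0"
}}

```text
t: 20.07
position: [0.5802, -0.1003, 0.1511]
orientation: [[-0.114, 0.993, 0.0], [0.993, 0.114, 0.0], [0.0, 0.0, -1.0]]
wrist_force: [-0.2, -0.3, 0.6]
gripper_width: 0.231
finger_force: 0.2
```

```bash
python3 chk.py
```

```text
red 66 218.66666666666666 185.25757575757575 179 193
t 20.0667 bx mm 11.27256995736753 by -90.09075914651834 z 0.15108636906614548 Fx -0.24159646547107427 F [-0.2082 -0.2793  0.6067] w mm 19.649341027080748 ang(finger centre) 7.62093001097584
```

Request:
{"fn": "servo_tool", "kwargs": {
  "targets": "0 0.1 0.01 0;0 0.1 0.01 0;0 0.1 0.01 0;0 0.1 0.02 0;0 0.1 0.02 0;0 0.1 0.02 0;0 0.1 0.02 0;0 0.1 0.02 0;0 0 0 0;0 0 0 0"
}}

```text
t: 20.95
position: [0.5881, -0.0994, 0.1498]
orientation: [[-0.114, 0.993, 0.0], [0.993, 0.114, 0.0], [0.0, 0.0, -1.0]]
wrist_force: [-0.2, 0.6, -0.6]
gripper_width: 0.232
finger_force: 0.1
```

```bash
python3 chk.py
```

```text
red 66 218.66666666666666 185.36363636363637 179 193
t 20.95 bx mm 19.236623331275933 by -90.18435269674983 z 0.1498034658604981 Fx -0.09794865432386587 F [-0.1733  0.5901 -0.6356] w mm 19.701778177205025 ang(finger centre) 13.080111983769989
```

Pushing force is lower than expected, so I look.

Run:
```python
from h import *
w=grab_frame("wrist");f2=grab_frame("scene")
b=cv2.resize(f2[120:232,175:287,::-1],(384,384),interpolation=cv2.INTER_CUBIC)
cv2.imwrite("pics/w5.png",cv2.resize(np.hstack([w[:,:,::-1],b]),(800,343),interpolation=cv2.INTER_AREA))
```

```text
(no output)
```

View pics/w5.png

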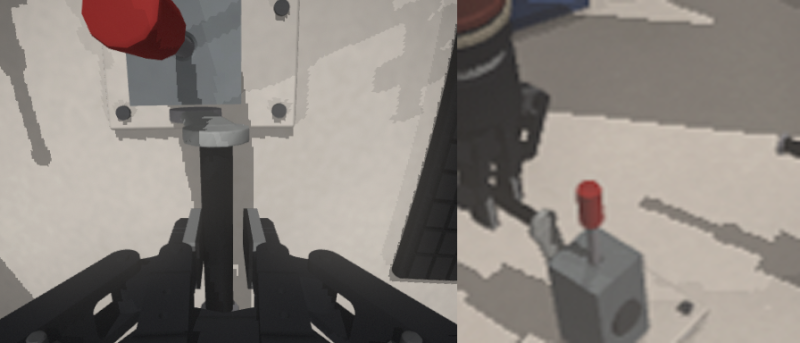

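The arm follows the pad (bar at about +11°) and the pin is still up. Continue.

Request:
{"fn": "servo_tool", "kwargs": {
  "targets": "0 0.1 0.02 0;0 0.1 0.02 0;0 0.1 0.03 0;0 0.1 0.03 0;0 0.1 0.03 0;0 0.1 0.03 0;0 0.1 0.03 0;0 0.1 0.03 0;0 0 0 0;0 0 0 0"
}}

```text
t: 21.93
position: [0.5961, -0.0985, 0.1476]
orientation: [[-0.114, 0.993, 0.0], [0.993, 0.114, 0.0], [-0.0, 0.0, -1.0]]
wrist_force: [0.1, -0.2, 0.7]
gripper_width: 0.231
finger_force: 0.1
```

```bash
python3 chk.py
```

```text
red 64 218.65625 185.796875 180 193
t 21.9333 bx mm 27.255997046015967 by -90.29458812571912 z 0.14759443550184959 Fx 0.0703412118902971 F [ 0.0983 -0.217   0.6793] w mm 19.607957780189977 ang(finger centre) 18.70277030833373
```

Request:
{"fn": "servo_tool", "kwargs": {
  "targets": "0 0.08 0.03 0;0 0.08 0.03 0;0 0.08 0.03 0;0 0.08 0.03 0;0 0.08 0.03 0;0 0.08 0.03 0;0 0 0 0;0 0 0 0;0 0 0 0;0 0 0 0"
}}

```text
t: 22.82
position: [0.6007, -0.0979, 0.1458]
orientation: [[-0.114, 0.993, 0.0], [0.993, 0.114, -0.0], [-0.0, 0.0, -1.0]]
wrist_force: [0.7, 0.3, -0.0]
gripper_width: 0.228
finger_force: 0.0
```

```bash
python3 chk.py
```

```text
red 63 217.61904761904762 188.5079365079365 183 196
t 22.8167 bx mm 31.947156761561438 by -90.34634181295979 z 0.14584929460058277 Fx 0.6837362978564232 F [ 0.6537  0.2805 -0.0286] w mm 19.342859741226267 ang(finger centre) 22.07678994629708
```

The pin has dropped (red centroid 185.8 → 188.5) with the bar at about 20°. Now I feel for the far end of the play, gently.

Request:
{"fn": "servo_tool", "kwargs": {
  "targets": "0 0.06 0.02 0;0 0.06 0.03 0;0 0.06 0.02 0;0 0.06 0.03 0;0 0.06 0.02 0;0 0.06 0.03 0;0 0.06 0.02 0;0 0 0 0;0 0 0 0;0 0 0 0"
}}

```text
t: 23.7
position: [0.6049, -0.0974, 0.1441]
orientation: [[-0.114, 0.993, 0.0], [0.993, 0.114, 0.0], [-0.0, 0.0, -1.0]]
wrist_force: [-1.2, 0.6, 0.9]
gripper_width: 0.228
finger_force: 0.1
```

```bash
python3 chk.py
```

```text
red 66 218.25757575757575 188.13636363636363 182 196
t 23.7 bx mm 36.11131658452992 by -90.37324798728966 z 0.14409452085467347 Fx -1.0820846630884777 F [-1.1655  0.5923  0.8962] w mm 19.421524535221764 ang(finger centre) 25.140474244199442
```

Request:
{"fn": "servo_tool", "kwargs": {
  "targets": "0 0.05 0.03 0;0 0.05 0.02 0;0 0.05 0.03 0;0 0.05 0.02 0;0 0.05 0.03 0;0 0.05 0.02 0;0 0 0 0;0 0 0 0;0 0 0 0;0 0 0 0"
}}

```text
t: 24.58
position: [0.6078, -0.0971, 0.1426]
orientation: [[-0.114, 0.993, 0.0], [0.993, 0.114, 0.0], [0.0, 0.0, -1.0]]
wrist_force: [0.2, 0.1, -0.6]
gripper_width: 0.229
finger_force: 0.2
```

```bash
python3 chk.py
```

```text
red 63 217.44444444444446 188.47619047619048 183 196
t 24.5833 bx mm 39.08446679089318 by -90.37709018546347 z 0.14256171264066964 Fx 0.18150953006735954 F [ 0.1763  0.0529 -0.5982] w mm 19.49021270098301 ang(finger centre) 27.375316019374207
```

Request:
{"fn": "servo_tool", "kwargs": {
  "targets": "0 0.05 0.03 0;0 0.05 0.02 0;0 0.05 0.03 0;0 0.05 0.02 0;0 0.05 0.03 0;0 0.05 0.02 0;0 0 0 0;0 0 0 0;0 0 0 0;0 0 0 0"
}}

```text
t: 25.47
position: [0.6108, -0.0967, 0.1411]
orientation: [[-0.114, 0.993, 0.0], [0.993, 0.114, 0.0], [0.0, 0.0, -1.0]]
wrist_force: [-0.6, -0.8, 0.2]
gripper_width: 0.231
finger_force: 0.2
```

```bash
python3 chk.py
```

```text
red 60 217.93333333333334 188.45 183 196
t 25.4667 bx mm 42.094069149443406 by -90.43691246276276 z 0.1410945760410618 Fx -0.7267410614955327 F [-0.6252 -0.8497  0.2196] w mm 19.622105248656055 ang(finger centre) 29.684544851032378
```

Request:
{"fn": "servo_tool", "kwargs": {
  "targets": "0 0.05 0.03 0;0 0.05 0.03 0;0 0.05 0.03 0;0 0.05 0.03 0;0 0.05 0.03 0;0 0 0 0;0 0 0 0;0 0 0 0;0 0 0 0;0 0 0 0"
}}

```text
t: 26.35
position: [0.6133, -0.0965, 0.1396]
orientation: [[-0.114, 0.993, 0.0], [0.993, 0.114, 0.0], [-0.0, 0.0, -1.0]]
wrist_force: [-0.6, 0.0, -1.3]
gripper_width: 0.227
finger_force: 0.1
```

```bash
python3 chk.py
```

```text
red 63 218.73015873015873 187.88888888888889 182 196
t 26.35 bx mm 44.60845061538341 by -90.47767745584075 z 0.13962396657689669 Fx -0.6153510257949839 F [-0.622   0.0138 -1.2511] w mm 19.309186180393432 ang(finger centre) 31.655137162071306
```

Request:
{"fn": "servo_tool", "kwargs": {
  "targets": "0 0.04 0.03 0;0 0.04 0.02 0;0 0.04 0.03 0;0 0.04 0.02 0;0 0 0 0;0 0 0 0;0 0 0 0;0 0 0 0;0 0 0 0;0 0 0 0"
}}

```text
t: 27.23
position: [0.6148, -0.0963, 0.1386]
orientation: [[-0.114, 0.993, -0.0], [0.993, 0.114, 0.0], [0.0, -0.0, -1.0]]
wrist_force: [-1.3, -0.6, -0.2]
gripper_width: 0.235
finger_force: 0.4
```

```bash
python3 chk.py
```

```text
red 64 218.796875 187.609375 182 195
t 27.2333 bx mm 46.12395468742907 by -90.47594990910137 z 0.1385834089864304 Fx -1.4118465891183605 F [-1.3437 -0.6284 -0.2203] w mm 19.962746883200996 ang(finger centre) 32.86317920234975
```

Request:
{"fn": "servo_tool", "kwargs": {
  "targets": "0 0.04 0.02 0;0 0.04 0.03 0;0 0.04 0.02 0;0 0 0 0;0 0 0 0;0 0 0 0;0 0 0 0;0 0 0 0;0 0 0 0;0 0 0 0"
}}

```text
t: 28.12
position: [0.616, -0.0961, 0.1379]
orientation: [[-0.114, 0.993, -0.0], [0.993, 0.114, 0.0], [0.0, -0.0, -1.0]]
wrist_force: [-1.2, 0.6, 0.2]
gripper_width: 0.233
finger_force: 0.6
```

```bash
python3 chk.py
```

```text
red 61 218.88524590163934 187.19672131147541 182 195
t 28.1167 bx mm 47.314492193348556 by -90.47075159424568 z 0.13788007875115518 Fx -1.1421519735279058 F [-1.2244  0.5792  0.228 ] w mm 19.825836002949696 ang(finger centre) 33.82382316329864
```

Request:
{"fn": "servo_tool", "kwargs": {
  "targets": "0 0.04 0.02 0;0 0.04 0.03 0;0 0.04 0.02 0;0 0 0 0;0 0 0 0;0 0 0 0;0 0 0 0;0 0 0 0;0 0 0 0;0 0 0 0"
}}

```text
t: 29.0
position: [0.6172, -0.096, 0.1372]
orientation: [[-0.114, 0.993, -0.0], [0.993, 0.114, 0.0], [0.0, -0.0, -1.0]]
wrist_force: [-1.5, -0.6, 0.5]
gripper_width: 0.228
finger_force: 0.9
```

```bash
python3 chk.py
```

```text
red 62 218.93548387096774 187.2741935483871 182 195
t 29.0 bx mm 48.515556576637074 by -90.48843099365826 z 0.13718142659207272 Fx -1.5668211132476633 F [-1.5078 -0.5654  0.5369] w mm 19.42077933383049 ang(finger centre) 34.804025156534614
```

Request:
{"fn": "servo_tool", "kwargs": {
  "targets": "0 0.04 0.02 0;0 0.04 0.03 0;0 0.04 0.02 0;0 0 0 0;0 0 0 0;0 0 0 0;0 0 0 0;0 0 0 0;0 0 0 0;0 0 0 0"
}}

```text
t: 29.88
position: [0.6184, -0.0959, 0.1365]
orientation: [[-0.114, 0.993, -0.0], [0.993, 0.114, 0.0], [0.0, -0.0, -1.0]]
wrist_force: [-2.6, -1.0, 0.8]
gripper_width: 0.231
finger_force: 1.3
```

```bash
python3 chk.py
```

```text
red 59 219.01694915254237 187.22033898305085 182 195
t 29.8833 bx mm 49.71125517437444 by -90.52699969552994 z 0.1364835233801961 Fx -2.7395896494955667 F [-2.6328 -1.0178  0.7595] w mm 19.630437827238797 ang(finger centre) 35.79156719940182
```

The far limit is felt at bar about 33° (2.7 N, pin leaning). Now I swing back to feel the near limit.

Request:
{"fn": "servo_tool", "kwargs": {
  "targets": "0 -0.25 -0.15 0;0 -0.25 -0.15 0;0 -0.25 -0.15 0;0 -0.25 -0.13 0;0 -0.25 -0.13 0;0 -0.25 -0.11 0;0 -0.25 -0.1 0;0 -0.25 -0.1 0;0 -0.2 -0.08 0;0 -0.1 -0.04 0"
}}

```text
t: 30.77
position: [0.5952, -0.0986, 0.1481]
orientation: [[-0.114, 0.993, -0.0], [0.993, 0.114, -0.0], [-0.0, -0.0, -1.0]]
wrist_force: [1.4, 1.2, 1.8]
gripper_width: 0.232
finger_force: 1.3
```

Request:
{"fn": "servo_tool", "kwargs": {
  "targets": "0 -0.1 -0.04 0;0 -0.1 -0.04 0;0 -0.1 -0.03 0;0 -0.1 -0.03 0;0 -0.05 -0.02 0;0 -0.05 -0.02 0;0 0 0 0;0 0 0 0;0 0 0 0;0 0 0 0"
}}

```text
t: 31.6
position: [0.5905, -0.099, 0.1496]
orientation: [[-0.114, 0.993, -0.0], [0.993, 0.114, 0.0], [0.0, -0.0, -1.0]]
wrist_force: [1.8, -0.3, 0.2]
gripper_width: 0.231
finger_force: 0.9
```

```bash
python3 chk.py
```

```text
red 60 216.98333333333335 189.15 183 197
t 31.6 bx mm 21.624082000757195 by -90.16516235075117 z 0.14959772507049685 Fx 1.791601556705982 F [ 1.8458 -0.3159  0.2211] w mm 19.601701592701083 ang(finger centre) 14.73809240558617
```

Request:
{"fn": "servo_tool", "kwargs": {
  "targets": "0 -0.05 -0.02 0;0 -0.05 -0.01 0;0 -0.05 -0.02 0;0 0 0 0;0 0 0 0;0 0 0 0;0 0 0 0;0 0 0 0;0 0 0 0;0 0 0 0"
}}

```text
t: 32.48
position: [0.589, -0.0992, 0.1502]
orientation: [[-0.114, 0.993, -0.0], [0.993, 0.114, -0.0], [-0.0, -0.0, -1.0]]
wrist_force: [0.4, -0.6, 0.3]
gripper_width: 0.234
finger_force: 0.8
```

Request:
{"fn": "servo_tool", "kwargs": {
  "targets": "0 -0.05 -0.02 0;0 -0.05 -0.01 0;0 -0.05 -0.02 0;0 0 0 0;0 0 0 0;0 0 0 0;0 0 0 0;0 0 0 0;0 0 0 0;0 0 0 0"
}}

```text
t: 33.32
position: [0.5876, -0.0994, 0.1507]
orientation: [[-0.114, 0.993, -0.0], [0.993, 0.114, 0.0], [0.0, -0.0, -1.0]]
wrist_force: [2.5, -0.0, -0.2]
gripper_width: 0.227
finger_force: 1.1
```

```bash
python3 chk.py
```

```text
red 58 216.81034482758622 189.39655172413794 184 197
t 33.3167 bx mm 18.722767455055102 by -90.18341929877812 z 0.15069663469773803 Fx 2.476804598389335 F [ 2.4976 -0.0087 -0.15  ] w mm 19.285526619106783 ang(finger centre) 12.72476573675855
```

Near limit is about 14°, so the middle is about 23.7°, which puts the TCP at bx 37.0 mm. I centre the arm.

Request:
{"fn": "servo_tool", "kwargs": {
  "targets": "0 0.25 0.05 0;0 0.25 0.05 0;0 0.25 0.06 0;0 0.25 0.07 0;0 0.25 0.08 0;0 0.2 0.08 0;0 0.2 0.07 0;0 0.18 0.07 0;0 0 0 0;0 0 0 0"
}}

```text
t: 34.2
position: [0.606, -0.0973, 0.1453]
orientation: [[-0.114, 0.993, 0.0], [0.993, 0.114, 0.0], [0.0, 0.0, -1.0]]
wrist_force: [0.4, 0.0, 1.2]
gripper_width: 0.231
finger_force: 0.0
```

```bash
python3 chk.py
```

```text
red 61 217.91803278688525 188.49180327868854 183 196
t 34.2 bx mm 37.247068586831574 by -90.37145533316982 z 0.1453282818827524 Fx 0.4174740368187218 F [0.4168 0.0319 1.2172] w mm 19.672148987382812 ang(finger centre) 25.989141777729227
```

Request:
{"fn": "servo_tool", "kwargs": {
  "targets": "0 0 0 0;0 0 0 0;0 0 0 0;0 0 -0.5 0;0 0 -1.5 0;0 0 -2 0;0 0 -2 0;0 0 -2 0;0 0 -1 0;0 0 0 0",
  "grip": 0.5
}}

```text
t: 35.08
position: [0.607, -0.0977, 0.238]
orientation: [[-0.114, 0.993, 0.004], [0.993, 0.114, -0.001], [-0.002, 0.004, -1.0]]
wrist_force: [0.8, 0.1, 0.1]
gripper_width: 0.499
finger_force: 0.0
```

Request:
{"fn": "servo_tool", "kwargs": {
  "targets": "1.2 -0.5 0 0;1.8 -0.8 0 0;2 -0.85 0 0;2 -0.85 0 0;1.2 -0.5 0 0;0.79 -0.33 0 0;0 0 0 0;0 0 0 0;0 0 0 0;0 0 0 0",
  "grip": 0
}}

```text
t: 35.92
position: [0.5579, -0.0131, 0.2352]
orientation: [[-0.114, 0.994, 0.0], [0.994, 0.114, -0.0], [-0.0, 0.0, -1.0]]
wrist_force: [0.6, -0.3, -0.2]
gripper_width: 0.002
finger_force: 0.0
```

```bash
python3 chk.py;python3 - <<'E'
from h import *
w=grab_frame("wrist");f2=grab_frame("scene")
b=cv2.resize(f2[120:232,175:287,::-1],(384,384),interpolation=cv2.INTER_CUBIC)
cv2.imwrite("pics/w6.png",cv2.resize(np.hstack([w[:,:,::-1],b]),(800,343),interpolation=cv2.INTER_AREA))
E
```

```text
red 60 217.65 188.4 183 196
t 35.9167 bx mm 0.07548983536437208 by -0.8629373145067338 z 0.23522796034924195 Fx 0.5642673953764851 F [ 0.6059 -0.2941 -0.2316] w mm 0.13419464212222618 ang(finger centre) 0.050885288601244937
```

View pics/w6.png

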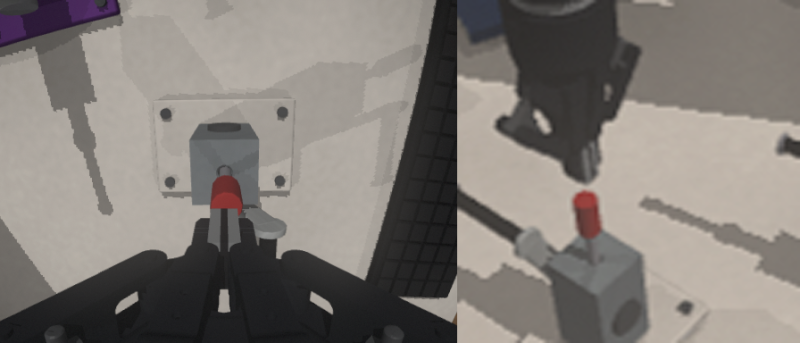

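The shut fingers hang straight above the upright red knob. I press down gently.

Request:
{"fn": "servo_tool", "kwargs": {
  "targets": "0.08 0 0.7 0;0 0 0.7 0;0 0 0.4 0;0 0 0.2 0;0 0 0.2 0;0 0 0.1 0;0 0 0.1 0;0 0 0.1 0;0 0 0.1 0;0 0 0 0"
}}

```text
t: 36.9
position: [0.5577, -0.0117, 0.21]
orientation: [[-0.114, 0.993, 0.001], [0.993, 0.114, -0.0], [-0.0, 0.001, -1.0]]
wrist_force: [0.4, -0.3, 3.4]
gripper_width: 0.003
finger_force: 1.8
```

Request:
{"fn": "servo_tool", "kwargs": {
  "targets": "0 0 0.1 0;0 0 0.1 0;0 0 0.1 0;0 0 0.1 0;0 0 0.1 0;0 0 0 0;0 0 0 0;0 0 0 0;0 0 0 0;0 0 0 0"
}}

```text
t: 37.73
position: [0.5577, -0.0117, 0.2051]
orientation: [[-0.114, 0.993, 0.001], [0.993, 0.114, -0.0], [-0.0, 0.001, -1.0]]
wrist_force: [-0.6, 0.0, 6.6]
gripper_width: 0.004
finger_force: 2.7
```

Request:
{"fn": "servo_tool", "kwargs": {
  "targets": "0 0 0.1 0;0 0 0.1 0;0 0 0.1 0;0 0 0.1 0;0 0 0.1 0;0 0 0.1 0;0 0 0.1 0;0 0 0.1 0;0 0 0.1 0;0 0 0 0"
}}

```text
t: 38.57
position: [0.5577, -0.0117, 0.1961]
orientation: [[-0.114, 0.993, 0.001], [0.993, 0.114, -0.0], [-0.0, 0.001, -1.0]]
wrist_force: [-1.0, -0.4, 5.7]
gripper_width: -0.003
finger_force: 2.8
```

```bash
python3 chk.py
```

```text
red 34 219.14705882352942 196.1764705882353 192 201
t 38.5667 bx mm 0.030879317952416194 by 0.6390454666046037 z 0.196106346827421 Fx -1.0526149999521341 F [-1.011  -0.3958  5.7431] w mm -0.21634897184520627 ang(finger centre) 0.02081476037450307
```

Request:
{"fn": "servo_tool", "kwargs": {
  "targets": "0 0 0.15 0;0 0 0.15 0;0 0 0.15 0;0 0 0.15 0;0 0 0.1 0;0 0 0.1 0;0 0 0.1 0;0 0 0.1 0;0 0 0 0;0 0 0 0"
}}

```text
t: 39.45
position: [0.5576, -0.0117, 0.186]
orientation: [[-0.114, 0.993, 0.001], [0.993, 0.114, -0.0], [-0.0, 0.001, -1.0]]
wrist_force: [-1.9, -0.2, 5.3]
gripper_width: -0.002
finger_force: 2.7
```

Request:
{"fn": "servo_tool", "kwargs": {
  "targets": "0 0 0.1 0;0 0 0.1 0;0 0 0.1 0;0 0 0.1 0;0 0 0.1 0;0 0 0.1 0;0 0 0.1 0;0 0 0 0;0 0 0 0;0 0 0 0"
}}

```text
t: 40.28
position: [0.5575, -0.0117, 0.179]
orientation: [[-0.114, 0.993, 0.001], [0.993, 0.114, -0.0], [-0.0, 0.001, -1.0]]
wrist_force: [-1.9, -0.2, 5.4]
gripper_width: -0.003
finger_force: 2.8
```

Request:
{"fn": "servo_tool", "kwargs": {
  "targets": "0 0 0.1 0;0 0 0.1 0;0 0 0.1 0;0 0 0.05 0;0 0 0.05 0;0 0 0 0;0 0 0 0;0 0 0 0;0 0 0 0;0 0 0 0"
}}

```text
t: 41.12
position: [0.5575, -0.0117, 0.1752]
orientation: [[-0.114, 0.993, 0.001], [0.993, 0.114, -0.0], [-0.0, 0.001, -1.0]]
wrist_force: [-2.1, 0.9, 7.7]
gripper_width: -0.002
finger_force: 3.5
```

Request:
{"fn": "servo_tool", "kwargs": {
  "targets": "0 0 0.05 0;0 0 0.05 0;0 0 0.03 0;0 0 0 0;0 0 0 0;0 0 0 0;0 0 0 0;0 0 0 0;0 0 0 0;0 0 0 0"
}}

```text
t: 41.95
position: [0.5576, -0.0117, 0.175]
orientation: [[-0.114, 0.993, 0.002], [0.993, 0.114, -0.0], [-0.001, 0.002, -1.0]]
wrist_force: [-6.7, -0.1, 18.4]
gripper_width: -0.001
finger_force: 9.4
```

Firm stop: the force went from 5.4 to 18.4 N with no further travel, so the knob is on the housing. I lift off and look.

Request:
{"fn": "servo_tool", "kwargs": {
  "targets": "0 0 -0.2 0;0 0 -0.8 0;0 0 -1.5 0;0 0 -2 0;0 0 -2 0;0 0 -2 0;0 0 -1.5 0;0 0 -1 0;0 0 0 0;0 0 0 0"
}}

```text
t: 42.78
position: [0.5575, -0.0116, 0.283]
orientation: [[-0.114, 0.993, 0.0], [0.993, 0.114, -0.0], [-0.0, 0.0, -1.0]]
wrist_force: [-0.3, 0.5, -0.6]
gripper_width: -0.002
finger_force: 0.0
```

Run:
```python
from h import *
f2=grab_frame("scene")
cv2.imwrite("pics/s7.png",cv2.resize(f2[150:246,165:293,::-1],(768,576),interpolation=cv2.INTER_CUBIC))
```

```text
(no output)
```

View pics/s7.png

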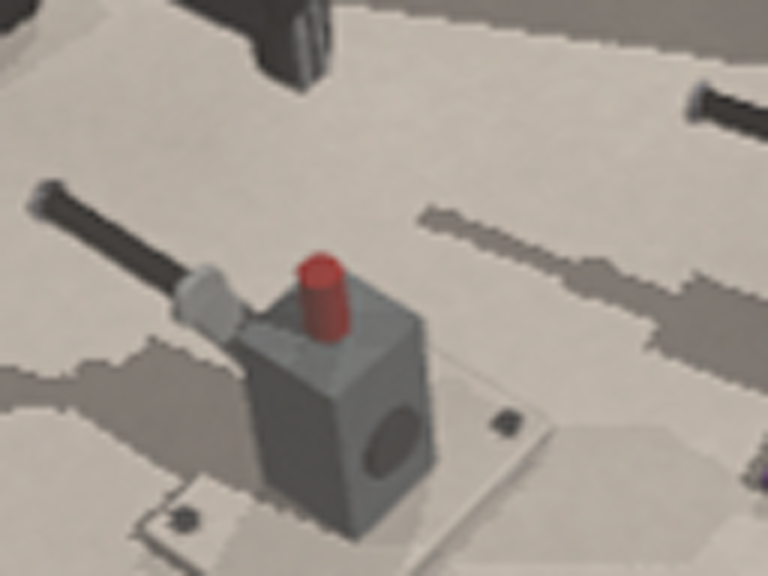

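The red knob sits on the housing top (base at about (330,335)), no shank shows, and the gripper is clear.

```bash
python3 -c "
from rig import *
print(finish_job())"
```

```text
the job is handed in; nothing more can be done
None
```

The tilt arm is locked: the red-knobbed pin is fully home with its knob on the grey housing. I kept measured bar forces under about 3 N, touched nothing else, and handed the job in at about 43 s.

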